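Take another bite with the ratchet lever of the plaque clamp

TASK

The strap clamp on the shield-shaped plaque is only half tightened, and its lever has nearly run against the steel post. Lift that lever off its serrations, swing it back anticlockwise by about 80 degrees, let it drop in again and turn it clockwise until the strap sits tight on the plaque and the nut stops; then let go with the lever down in its serrations. Leave the lever of the other clamp, on the round log slice, alone.

Things in the scene. Friction and masses are not known exactly. Their poses are not given: they have to be found in the camera images.
- plaque_axis (a point): Clamp of the dark shield-shaped plaque (140 mm wide) on a plywood base. The point lies on the axis of its stud, 130 mm above the bench, level with the knob's point; x runs along the strap from heel to plaque, z up. A steel post, 14 mm thick, 112 mm high, 55 mm from the axis and 98 degrees from x, stops the lever at 115 degrees. All else under its swing is below 75 mm.
- plaque_knob (a point): Upright round black knob, 24 mm in diameter, fixed at the end of the lever, from 102 mm (top of the lever's arm) to 152 mm above the bench; the point is on its centre line, 28 mm above the arm, 95 mm from the stud's axis. At the start it lies 123 to 135 degrees anticlockwise (from above) from the clamp's x. Arm 18 mm wide, 12 mm thick.
- plaque_lever (a joint): Lift of the lever in m: 0 down, 0.014 fully up; a spring holds it down, lifting takes 5 to 8 N. From 0.005 up it is clear of the 18 serrations (20 degrees apart, 4 mm high, 3 degrees of play) and swings freely without the nut. Down, it turns the nut both ways with about 4 to 5 N at the knob. Let down on the crests, it drops in as it is turned on.
- plaque_screw (a joint): Turn of the clamp's nut in rad, growing clockwise seen from above (tightening): 0 to 0.2 at the start, 1.3 when the end of the strap, 8 mm up before, has come down tight on the plaque, where the nut stops hard. It stays where it is left. With the lever down it turns as far as the lever does, but for the play.
- slice_knob (a point): The same knob on the same lever of the other strap clamp, which holds a round log slice with bark (136 mm in diameter) and is already tight: to be left alone. Either clamp may stand left or right, their stud axes about 400 mm apart, in any case with the workpiece on the side away from the robot.

How it is judged (in metres and radians):
On the way, in this order (a step that is already met when the one before it is completed fails the run):
1. the lever of the plaque's clamp is lifted clear of its serrations and swung back, without the nut going back with it (value of joint plaque_lever above 0.003 m and y of plaque_knob in the frame of plaque_axis below 0.02 m and value of joint plaque_screw above -0.2 rad), for 0.05 s.
2. the nut is turned on clockwise until tight, to within 17 degrees (value of joint plaque_screw above 1 rad), for 0.2 s.
At the end, for the whole second after the job is handed in: the plaque clamp's nut is within 0.3 rad (17 degrees) of its tight stop at 1.3 rad and still, its lever is down in the serrations (within 3 mm of its lowest height) and the knob of the log slice's clamp is within 20 mm of where it was (value of joint plaque_screw above 1 rad and value of joint plaque_lever below 0.003 m and velocity of joint plaque_screw below 0.1 rad/s and distance of slice_knob from where it was at the start of the episode below 0.02 m); the robot touches nothing.
It fails at once if the lever of the log slice's clamp is moved by more than 20 mm (distance of slice_knob from where it was at the start of the episode above 0.02 m).
It also fails if it takes over 42 s, if anything falls off the work surface, if the arm or the gripper's body presses on something with over 40 N, if the wrist force passes 120 N, or if a joint passes its speed limit or range.

ROBOT

A 6-joint arm with a two-finger parallel gripper is mounted at the origin on the work surface. World frame = base frame: x ahead of the robot, y to its left, z up, the work surface at z = 0. Lengths are in mm, angles in rad, forces in N, time in s.
With the tool pointing down it reaches from about 400 to 925 mm from the base axis. Payload 3.4 kg.
Tool frame: the origin (TCP) lies on the mounting face of the last link; the fingertips stand 173 mm ahead of it and the grasp point (between the pads) lies 155 mm ahead of it (env.tip_reach is the z of the fingertips in the tool frame, in mm); z points along the fingers, y is the line along which they close (so a half turn about z gives the same grasp; the last joint's range is limited). The gripper opens to 85 mm and grips with 20 to 120 N. Pads are 22 mm wide; open, the fingers measure 114 mm over their backs; the gripper's body (76 mm by 85 mm) begins 54 mm behind the grasp point. The pads swing forward as they close: fully open they stand 13 mm farther back than shut.
Start: joints at [-0.073, 0.307, 1.506, -0, 1.328, -0.073], TCP at [575.007, -0.025, 404.705] pointing down, gripper open.
Joint ranges: [-3.12, 3.12], [-1.05, 2.28], [0.14, 2.33], [-1.42, 4.57], [0.1, 2.73], [-2.68, 2.68]. Speed limits (rad/s): [2.57, 2.57, 3.14, 3.14, 3.14, 3.14].

INTERFACE

Orientations are given as a rotation vector (axis times angle).
In Python, from bench import env gives the robot as it stands. Calls block until the motion is done:
- env.move_to(position, orientation): joint-space move of the TCP to a pose.
- env.servo_line(position, rot=None, rate=150): straight line of the TCP; rot=None keeps the orientation; rate is the mean speed in mm/s.
- env.movej(angles): joint-space move.
- env.command_gripper(opening, grasp_force=None): finger opening in mm; grasp_force is the grip in N (None keeps the last); returns when the fingers have stopped.
- env.pause(seconds).
- env.inverse_kinematics(position, orientation): joint angles nearest the present ones, or None.
- env.snapshot(name): name is "scene" or "side" or "wrist"; returns (picture, depth): 384x512x3 uint8, red, green, blue; 384x512 float32, mm along the optical axis (not along the pixel's ray), 0 where there is no reading.
- env.camera_info(name): a dict with "camera_matrix" (3x3 intrinsics, pixels), "camera_from_world" (4x4, takes a point from world to camera coordinates). Camera axes: x right, y up, looking along -z (the intrinsics and any distortion apply to the point x, -y, -z); pixel columns grow to the right and rows downward; lengths in mm; the calibration is good to about 2 mm. A picture is of the moment at which its call begins: read the wrist's pose just before it. camera_info takes no time and is no camera call; for the wrist camera it gives the pose at the moment of the call.
A pose or a line that the arm cannot do raises env.Unreachable and nothing moves.
- env.job_done(): hands the job in; it is judged then, once.
Trained networks look in the newest picture that a camera, given by its name, has taken for a name from the list of things; names that differ only in an ending like _2 or _b are one class to them, and where a whole thing is asked for, a point or a joint stands for the part that bears it (a point fixed in the world has none). Each returns a list of dicts, best first, with "score" (0 to 1); they miss things now and then, are a little off and sometimes report something else, mostly with a low value. They report only what shows in the picture. A call takes as long as a camera call.
- env.boxes_of(camera, query): "rect" ([left, top, right, bottom] in pixels, round what is visible of it).
Readings, each from a call of its own:
- env.get_clock(): time.
- env.get_joint_positions(): joint angles.
- env.get_qd(): joint speeds.
- env.get_joint_efforts(): joint torques, N m.
- env.get_eef_pos(): TCP position.
- env.get_ee_rot(): TCP orientation.
- env.get_wrist_force(): force on the tool from outside, world axes, zero at the start.
- env.get_wrist_torque(): the same for the moment, N m.
- env.get_grip_width(): finger opening in mm.
- env.get_grasp_force(): force on a finger pad.
Only numpy, scipy, OpenCV 4.12 (cv2) and the standard library are available. Lean on these libraries where they do the work, as an engineer would, in place of code of your own. Each camera call takes 0.05 s, during which the arm holds its last target. There are 200 camera calls.

## Working session

There is one attempt and no reset: what is moved stays moved. The work goes in short steps, each a Python script; the robot and the scene stay as the last script left them, time stands still between calls to the robot, and variables do not carry over. Pictures are saved under pics/ and viewed, at most 10 in all, crops included, and the job is handed in when it is done.

```bash
ls; mkdir -p pics; cat > h.py <<'E'
import numpy as np, cv2
from bench import env
def shot(cam,name=None):
    info=env.camera_info(cam); p,d=env.snapshot(cam)
    if name: cv2.imwrite(f'pics/{name}.png',p[:,:,::-1])
    return p,d,info
def world(info,u,v,depth):
    K=np.array(info["camera_matrix"]);T=np.linalg.inv(np.array(info["camera_from_world"]))
    u=np.asarray(u,float);v=np.asarray(v,float);z=np.asarray(depth,float)
    x=(u-K[0,2])/K[0,0]*z;y=(v-K[1,2])/K[1,1]*z
    return np.stack([x,-y,-z,np.ones_like(z)],-1)@T.T[:,:3]
def cloud(info,d):
    v,u=np.nonzero(d>0); return world(info,u,v,d[v,u]),u,v
E
python3 - <<'E'
from h import *
for c in ("scene","side","wrist"):
    p,d,i=shot(c,c+"0")
    print(c,i["camera_matrix"],np.linalg.inv(np.array(i["camera_from_world"])).round(2).tolist(), [k for k in i])
    for q in ("plaque_knob","slice_knob","plaque_lever"):
        for b in env.boxes_of(c,q)[:3]:
            l,t,r,bo=b["rect"]; dd=d[int((t+bo)/2),int((l+r)/2)]
            print(c,q,round(b["score"],2),np.round(b["rect"]),world(i,(l+r)/2,(t+bo)/2,dd).round(0))
a=[cv2.imread(f'pics/{c}0.png') for c in("scene","side")]
cv2.imwrite('pics/both.png',cv2.resize(np.hstack(a),(800,300)))
print(env.get_clock())
E
```

```text
pics
scene [[369.58887353   0.         251.47171245]
 [  0.         369.58887353 192.92443623]
 [  0.           0.           1.        ]] [[-0.81, -0.51, 0.29, 763.39], [0.58, -0.7, 0.42, 381.83], [-0.01, 0.51, 0.86, 830.04], [0.0, 0.0, 0.0, 1.0]] ['camera_matrix', 'camera_from_world']
scene plaque_knob 0.73 [200. 138. 237. 155.] [ 505. -131.  100.]
scene slice_knob 0.98 [269. 247. 341. 279.] [525. 228. 100.]
side [[396.1858937    0.         262.44501405]
 [  0.         396.1858937  196.86759189]
 [  0.           0.           1.        ]] [[-0.93, 0.23, -0.29, 319.75], [-0.37, -0.59, 0.72, 577.11], [-0.0, 0.78, 0.63, 632.94], [0.0, 0.0, 0.0, 1.0]] ['camera_matrix', 'camera_from_world']
side plaque_knob 0.78 [282. 157. 317. 191.] [ 516. -139.   98.]
side slice_knob 0.79 [202. 264. 250. 331.] [523. 234. 102.]
side plaque_lever 0.65 [282. 156. 319. 194.] [ 513. -134.  101.]
wrist [[270.62566492   0.         261.4567377 ]
 [  0.         270.62566492 188.70217108]
 [  0.           0.           1.        ]] [[1.0, -0.0, 0.0, 573.62], [0.0, 0.96, 0.3, 76.44], [-0.0, -0.3, 0.96, 375.28], [0.0, 0.0, 0.0, 1.0]] ['camera_matrix', 'camera_from_world']
wrist plaque_knob 0.93 [169. 258. 259. 320.] [ 516. -137.   97.]
wrist slice_knob 0.41 [225.   2. 257.   7.] [553. 169.  73.]
wrist plaque_lever 0.69 [172. 257. 258. 322.] [ 517. -138.   98.]
wrist plaque_lever 0.23 [227.   1. 256.   9.] [554. 169.  72.]
0.6
```

View pics/scene0.png

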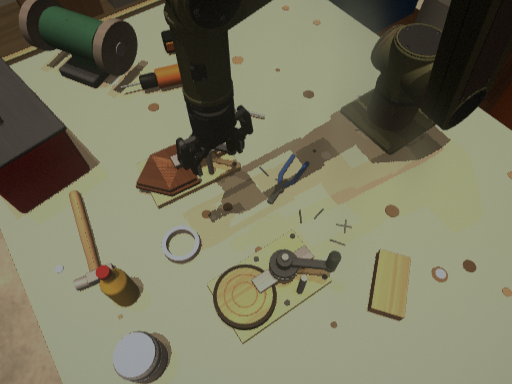

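View pics/wrist0.png

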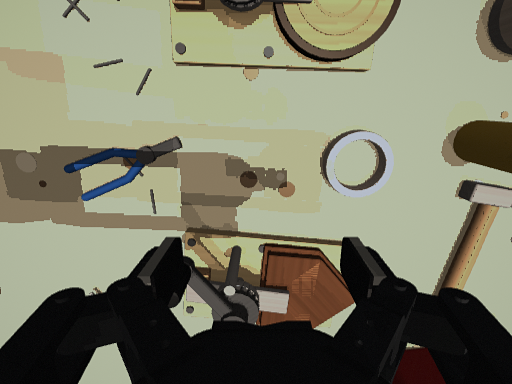

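The pictures show the plaque clamp on the robot's right. In the wrist view its stud is near (235,300), the plaque near (305,285), and the lever points up-left. The slice clamp is on the left. I'll go closer over the plaque clamp.

```bash
python3 - <<'E'
from h import *
r=env.get_ee_rot(); print(r)
env.move_to([530,-230,430],r)
p,d,i=shot("wrist","w1")
for q in ("plaque_knob","plaque_lever","plaque_screw"):
    for b in env.boxes_of("wrist",q)[:2]: print(q,round(b["score"],2),np.round(b["rect"]))
P,u,v=cloud(i,d)
np.savez('w1.npz',P=P,u=u,v=v,p=p)
for lo,hi in((135,165),(104,118),(92,103),(76,90),(60,76)):
    m=(P[:,2]>lo)&(P[:,2]<hi)&(v<240)
    n,l,s,c=cv2.connectedComponentsWithStats(np.uint8(np.isin(np.arange(d.size),(v*512+u)[m]).reshape(d.shape)))
    for k in range(1,n):
        if s[k,4]>25:
            mm=m&(l[v,u]==k); print(lo,hi,s[k],P[mm].mean(0).round(1),P[mm].min(0).round(0),P[mm].max(0).round(0))
print(env.get_clock())
E
```

```text
[2.22141640e+00 2.22145660e+00 1.42915284e-05]
plaque_knob 0.91 [193.  34. 297. 157.]
plaque_lever 0.94 [193.  33. 298. 158.]
plaque_screw 0.73 [194.  32. 298. 154.]
plaque_screw 0.72 [191.  33. 301. 160.]
135 165 [191  32  30  33 775] [ 482.  -107.4  151.7] [ 469. -118.  135.] [492. -95. 155.]
104 118 [208  50  18  21  59] [ 486.9 -113.1  111.6] [ 476. -119.  104.] [ 492. -101.  118.]
104 118 [263  70  14  16 170] [ 536.  -126.8  113.2] [ 530. -133.  106.] [ 543. -120.  115.]
104 118 [255 116  32  34 650] [ 538.1 -180.6  110.7] [ 521. -198.  104.] [ 554. -164.  117.]
92 103 [228  67  47  51 164] [ 516.6 -141.7  101.9] [ 494. -165.   95.] [ 542. -116.  103.]
92 103 [212  69  11  10  32] [ 483.8 -121.5  101.9] [ 477. -126.   95.] [ 488. -118.  103.]
92 103 [221  80  37  46 124] [ 505.  -149.5  102.1] [ 487. -173.  100.] [ 524. -128.  103.]
76 90 [ 244  103   54   56 1280] [ 540.5 -182.2   86.8] [ 508. -212.   76.] [ 569. -150.   90.]
60 76 [294 119  36  30 778] [ 591.4 -186.3   61.6] [ 569. -204.   60.] [ 611. -169.   64.]
60 76 [473 234  39   6 123] [ 852.  -326.4   64.5] [ 823. -331.   60.] [ 874. -323.   72.]
1.7333
```

View pics/w1.png

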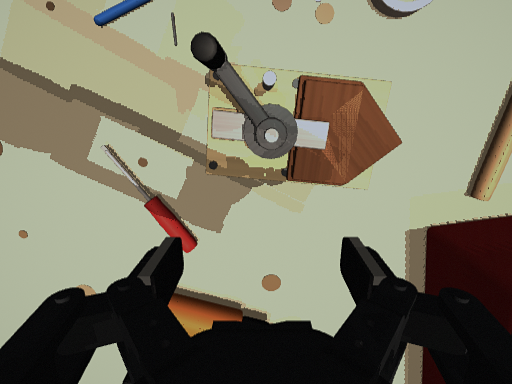

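The wrist view shows the knob top at (207,48) and the stud at (271,135). The steel post is at (269,77) and the strap runs to the plaque on the right. Next I'll fit the axis and the knob, then grasp the knob with the fingers closing tangentially.

```bash
cat >> h.py <<'E'
from scipy.spatial.transform import Rotation as R
A=np.array([538.,-181.])
R0=R.from_rotvec([np.pi/2**.5,np.pi/2**.5,0])
def pose(phi,rad,z,half=0):   # grasp point on circle about A; closing line tangential; phi deg world
    a=np.radians(phi); p=[A[0]+rad*np.cos(a),A[1]+rad*np.sin(a),z+155]
    return np.array(p),(R.from_euler('z',phi-90+half,degrees=True)*R0).as_rotvec()
def force(): return np.array(env.get_wrist_force())
E
python3 - <<'E'
from h import *
f=np.load('w1.npz');P,u,v=f['P'],f['u'],f['v']
def fit(m):
    (c,r)=cv2.minEnclosingCircle(P[m][:,:2].astype(np.float32)); return np.round(c,1),round(r,1),np.median(P[m][:,:2],0).round(1),m.sum()
k=fit((P[:,2]>149)&(P[:,2]<158)&(v<240)&(P[:,0]<500)); print('knob',k)
po=fit((P[:,2]>109.5)&(P[:,2]<118)&(v<110)&(abs(P[:,0]-536)<12)&(P[:,1]>-140)); print('post',po)
for lo,hi in((78,82),(82,86),(86,90),(104,108),(108,112),(112,118)):
    print(lo,fit((P[:,2]>lo)&(P[:,2]<hi)&(v>100)&(v<240)&(abs(P[:,0]-538)<45)&(P[:,1]<-145)))
q=env.get_joint_positions();print(q)
kx=k[0]; phi=np.degrees(np.arctan2(*(kx-A)[::-1])); print(phi,np.hypot(*(kx-A)))
for h in (0,180):
  for ph in(phi,phi+85): 
    j=env.inverse_kinematics(*pose(ph,95,128,h)); print(h,ph,None if j is None else np.round(j,2))
E
```

```text
knob (array([ 480.7, -106.6]), 11.8, array([ 481.3, -106.8]), np.int64(682))
post (array([ 536.1, -126.5]), 7.0, array([ 535.8, -126.9]), np.int64(164))
78 (array([0., 0.]), 0.0, array([nan, nan]), np.int64(0))
82 (array([ 538.4, -181.7]), 30.8, array([ 545.4, -184.1]), np.int64(161))
86 (array([ 538.4, -181.4]), 30.8, array([ 543. , -182.8]), np.int64(1116))
104 (array([ 530.2, -163.6]), 27.6, array([ 521.5, -159.4]), np.int64(80))
108 (array([ 538.3, -181.4]), 16.8, array([ 538.2, -179.7]), np.int64(599))
112 (array([ 537.9, -181.5]), 15.6, array([ 538.5, -179.4]), np.int64(38))
[-4.79933135e-01  2.92699471e-01  1.46214285e+00  3.92173735e-04
  1.38722903e+00 -4.82320404e-01]
127.60207222340783 93.9076674185873
0 127.60207222340783 [-0.3   0.32  1.84  0.    0.98 -0.96]
0 212.60207222340784 None
180 127.60207222340783 [-0.3   0.32  1.84 -0.    0.98  2.18]
180 212.60207222340784 [-0.55  0.35  1.8   0.    0.99  0.45]
  return _methods._mean(a, axis=axis, dtype=dtype,
  ret = um.true_divide(
```

```bash
sed -i 's/^A=.*/A=np.array([538.3,-181.5])/' h.py; python3 - <<'E'
from h import *
ph=127.6
env.move_to(*pose(ph,94.5,200,180))
env.servo_line(pose(ph,94.5,126,180)[0],rate=120)
print(force().round(1))
env.command_gripper(0,60)
print(env.get_grip_width(),env.get_grasp_force(),force().round(1))
for z in (130,136.5):
    env.servo_line(pose(ph,94.5,z,180)[0],rate=40); print(z,force().round(1),env.get_eef_pos())
p,d,i=shot("wrist","w2"); shot("side","s2"); print(env.get_clock())
E
```

```text
[-0.5  0.4  0.3]
22.46941642785142 58.49521815776825 [-0.3  0.   3.2]
130 [ 2.4 -1.8 -6.2] [ 480.83549529 -106.85081881  284.74333321]
136.5 [ 2.9 -3.3 -6.3] [ 480.79590039 -106.80830996  291.62199069]
6.025
```

View pics/w2.png

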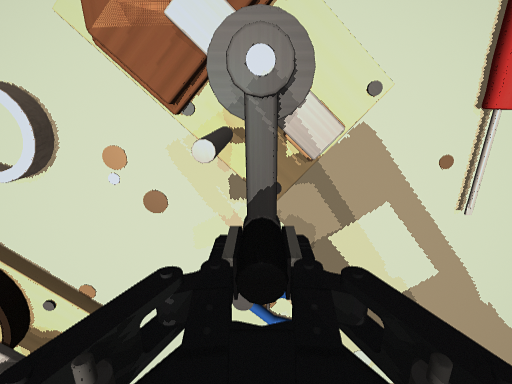

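The knob sits centred between the pads at (263,260), and a steady 6 N downward load shows the lever has lifted against its spring. Now I'll swing it back 80°, lower it and let go.

```bash
python3 - <<'E'
from h import *
ph=127.6
for k in range(1,11):
    p,r=pose(ph+8*k,94.5,136.5,180); env.servo_line(p,r,rate=70)
    f=force()
    if k%3==1 or k==10: print(k,f.round(1))
    if np.linalg.norm(f)>40: print('stop',k,f);break
else:
    env.servo_line(pose(ph+80,94.5,126,180)[0],rate=40); print('down',force().round(1))
    env.command_gripper(34); env.pause(.2)
    print('open',env.get_grip_width(),force().round(1),env.get_clock())
    p,d,i=shot("wrist","w3"); P,u,v=cloud(i,d)
    kn=np.array(pose(ph+80,94.5,0)[0][:2])
    for lo,hi,rr in((0,60,'hub-arm'),(60,75,'arm'),):
        a=np.radians(ph+80); e=np.array([np.cos(a),np.sin(a)]); t=np.array([-e[1],e[0]])
        s=(P[:,:2]-A)@e; w=(P[:,:2]-A)@t
        m=(abs(w)<5)&(s>40)&(s<75)&(P[:,2]>90)
    print('arm z',np.median(P[m][:,2]),m.sum())
E
```

```text
1 [ 1.7 -2.6 -6.3]
4 [ 2.9 -4.4 -7.2]
7 [ 1.3 -4.6 -6.8]
10 [ 1.5 -7.2 -6.9]
down [-1.9 -6.8  1.1]
open 34.01661602512918 [ 0.2  0.3 -0.6] 10.3333
arm z 103.42818905820415 1048
```

View pics/w3.png

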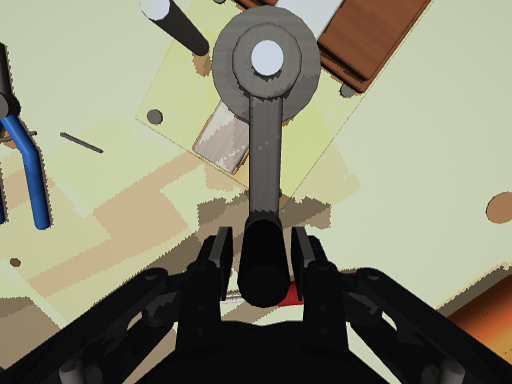

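The lever is down again, its arm at about 103 mm, and the knob is loose between the fingers at (263,265). I'll turn it clockwise with the fingers loosely caging it until the force rises.

```bash
python3 - <<'E'
from h import *
ph=207.6; log=[]
a=ph
while a>ph-86:
    a-=3; p,r=pose(a,94.5,126,180); env.servo_line(p,r,rate=50)
    f=force(); t=np.radians(a); ft=f[:2]@[-np.sin(t),np.cos(t)]
    log.append((round(a-ph),round(ft,1),round(f[2],1)))
    if ft>16 or np.linalg.norm(f)>50: break
print(log,env.get_clock())
p,d,i=shot("wrist","w4"); P,u,v=cloud(i,d)
m=(P[:,2]>146)&(P[:,2]<158)&(np.hypot(*(P[:,:2]-A).T)<115)&(np.hypot(*(P[:,:2]-A).T)>75); k=np.median(P[m],0)
print(k,m.sum(),np.degrees(np.arctan2(*(k[:2]-A)[::-1])))
e=np.array([np.cos(t),np.sin(t)]);s=(P[:,:2]-A)@e;w=(P[:,:2]-A)@[-e[1],e[0]]
m=(abs(w)<12)&(s>40)&(s<75)&(P[:,2]>90); print('arm z',np.median(P[m][:,2]),'w',w[m].mean())
E
```

```text
[(-3, np.float64(0.0), np.float64(-0.8)), (-6, np.float64(1.3), np.float64(-1.5)), (-9, np.float64(2.8), np.float64(-1.5)), (-12, np.float64(2.0), np.float64(-0.4)), (-15, np.float64(1.7), np.float64(-0.4)), (-18, np.float64(3.1), np.float64(0.5)), (-21, np.float64(1.8), np.float64(1.7)), (-24, np.float64(3.2), np.float64(1.6)), (-27, np.float64(2.9), np.float64(2.0)), (-30, np.float64(3.0), np.float64(2.0)), (-33, np.float64(2.3), np.float64(0.8)), (-36, np.float64(2.9), np.float64(1.1)), (-39, np.float64(1.9), np.float64(1.1)), (-42, np.float64(3.0), np.float64(1.9)), (-45, np.float64(3.4), np.float64(1.9)), (-48, np.float64(2.8), np.float64(0.4)), (-51, np.float64(2.1), np.float64(0.1)), (-54, np.float64(2.7), np.float64(0.3)), (-57, np.float64(1.7), np.float64(0.5)), (-60, np.float64(2.8), np.float64(-0.2)), (-63, np.float64(2.5), np.float64(0.5)), (-66, np.float64(3.0), np.float64(1.0)), (-69, np.float64(3.2), np.float64(1.4)), (-72, np.float64(2.8), np.float64(2.2)), (-75, np.float64(2.8), np.float64(1.3)), (-78, np.float64(2.8), np.float64(1.0)), (-81, np.float64(5.9), np.float64(2.7)), (-84, np.float64(13.4), np.float64(3.1)), (-87, np.float64(19.2), np.float64(4.1))] 17.6333
[ 481.08444511 -109.71361373  153.08479026] 3883 128.5557264329467
arm z 103.35687448091915 w 5.476290779370572
```

View pics/w4.png

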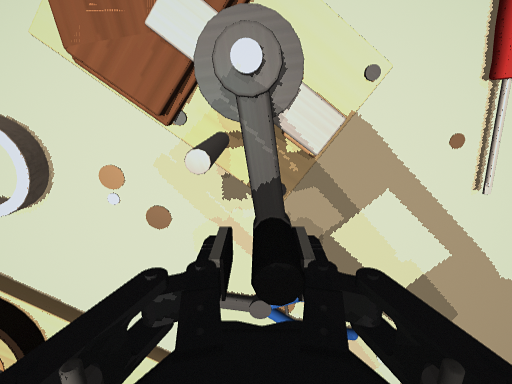

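The tangential force climbed from 3 N to 19 N after about 80° of lever travel, and the knob is well clear of the post. That fits the nut's hard stop. I'll back off, let go, and check the strap height from above.

```bash
python3 - <<'E'
from h import *
a=120.6
p,r=pose(a+5,94.5,126,180); env.servo_line(p,r,rate=40)
env.command_gripper(60); print(force().round(1))
env.servo_line(pose(a+5,94.5,215,180)[0],rate=120)
env.move_to([530,-230,430],(R.from_euler('z',0)*R0).as_rotvec()); env.pause(.2)
p,d,i=shot("wrist","w5"); P,u,v=cloud(i,d)
f=np.load('w1.npz')
for Q in (f['P'],P):
    b=lambda x,y,r,lo:(np.hypot(Q[:,0]-x,Q[:,1]-y)<r)&(Q[:,2]>lo)
    m=(Q[:,2]>149)&(Q[:,2]<158)&(np.hypot(*(Q[:,:2]-A).T)<115); k,_=cv2.minEnclosingCircle(Q[m][:,:2].astype(np.float32))
    c=(np.array(k)+A)/2-0
    print('knob',np.round(k,1),'top',np.median(Q[m][:,2]),'ang',np.degrees(np.arctan2(*(np.array(k)-A)[::-1])),'arm',np.median(Q[b(*c,6,90)][:,2]),'strap',[np.median(Q[b(x,-181.5-.1*(x-538),4,20)][:,2]).round(1) for x in(580,592,604)])
print(force().round(1),env.get_clock())
E
```

```text
[-0.5 -0.3  0.1]
knob [ 480.7 -106.6] top 153.11626048911137 ang 127.54355646412085 arm 103.54068517653175 strap [np.float64(60.8), np.float64(61.4), np.float64(62.3)]
knob [ 473.6 -112.1] top 153.07624139163923 ang 132.98346732871042 arm 103.48799008638088 strap [np.float64(54.3), np.float64(54.6), np.float64(54.2)]
[ 0.4 -0.4  0.4] 21.85
```

View pics/w5.png

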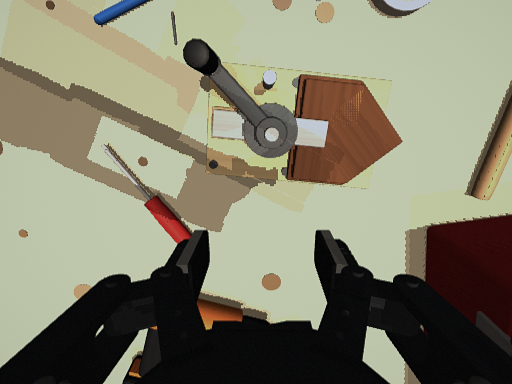

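The knob and arm are back at their seated heights. The strap end has come down 8 mm and lies flat on the plaque, and the lever turned about 74.5° net. I'm handing it in.

```bash
python3 -c "
from bench import env
print(env.job_done(),env.get_clock())"
```

```text
the job is handed in; nothing more can be done
the job is handed in; nothing more can be done
```

The plaque clamp is tight by my measurements: its strap is flat on the plaque after coming down 8 mm, the lever is down in its serrations and released, and the slice clamp was left alone; I handed the job in about 22 s into the run, and no verdict was returned.

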